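# Tighten the practice-panel clamp with the turning bar

## Task

Take the turning bar with the orange grip out of its stand and, moving it from hole to hole, turn the clamp's ring nut clockwise until the red tell-tale pin in the middle stands about 3 mm proud - snug, not crushed; then put the bar back upright, fully down in its stand, and let go. Turn the nut only with the bar, keeping the gripper itself off the clamp and not forcing the bar against nut or cage, and leave the other things where they are.

Things in the scene. Friction and masses are not known exactly. Their poses are not given: they have to be found in the camera images.
- clamp: Practice-panel clamp, fixed to the table. Round black base, 160 mm across, 8 mm high; on it a beige practice panel, 100 mm wide, 4 mm thick, sticking out to 170 mm from the centre along the clamp's own +x. Origin: centre of the base's underside, on the ring nut's vertical axis. Over the nut stands a fixed white three-armed cage.
- boss (a point): Top of the cage's central boss (40 mm across). Three arms 12 mm wide run out from it at 60, 180, 300 deg from the clamp's +x (anticlockwise from above) to pillars 72 mm out; boss and arms are 42 to 48 mm above the table. A bar in a hole strikes an arm when the hole is within 15 deg of the arm's middle line: one hole can be worked over 90 deg at most.
- nut_top (a point): Centre of the ring nut's top face. Dark steel ring, 124 mm across, 12 to 40 mm above the table, keeping its height, with six round holes in light bushes, 14 mm wide (2 mm lead-in), 22 mm deep, 60 deg apart, 48 mm from the axis. Stiff thread: 0.35 N m (7 N at a hole) turns it while loose; it stays where it is left.
- nut (a joint): Angle of the ring nut (rad), growing clockwise from above, which tightens. At 0 its holes lie at 39, 99, 159... deg from the clamp's +x, anticlockwise from above. At a hidden angle, different each time (1.35 to 2.25 rad), it meets the panel; from there the resistance grows by about 0.4 N m per rad (8 N at a hole per rad) and the tell-tale rises 6 mm per rad.
- telltale (a joint): Height (m) by which the red tell-tale pin (13 mm across), in the middle of the white boss, has risen: 0 (level with the boss top) while the nut is loose. Rightly tight at about 3 mm; over 5.5 mm the panel is crushed. A hand that pauses in mid-turn, bar in hole, feels about 5 N along the turn while loose and 8 to 10 N when rightly tight.
- bar: Loose turning bar, 0.12 kg, standing upright in its stand. 102 mm long: a round steel shank 12 mm in diameter over the lower 40 mm, its foot tapered to 9 mm over the last 4 mm, and above that a round orange grip 16 mm in diameter (40 to 102 mm from the foot). Origin: centre of the foot; own z up along the bar. Pressing it on nut or cage with over 35 N counts as forcing.
- bar_foot (a point): Centre of the bar's foot (its lower end).
- stand: The bar's stand, fixed: white block 70 x 70 mm on a grey foot 90 x 90 mm, 40 mm high in all, one upright round hole of 15 mm in the middle of its top, 34 mm deep. Origin: centre of its underside.
- well (a point): Floor of the stand's hole, on its axis, 6 mm above the table.
- hole0 (a point): Centre of the floor of one of the nut's six holes (18 mm above the table; the mouth is 22 mm higher, at 40 mm). Turns with the nut.
- hole1 (a point): Centre of the floor of one of the nut's six holes (18 mm above the table; the mouth is 22 mm higher, at 40 mm). Turns with the nut.
- hole2 (a point): Centre of the floor of one of the nut's six holes (18 mm above the table; the mouth is 22 mm higher, at 40 mm). Turns with the nut.
- hole3 (a point): Centre of the floor of one of the nut's six holes (18 mm above the table; the mouth is 22 mm higher, at 40 mm). Turns with the nut.
- hole4 (a point): Centre of the floor of one of the nut's six holes (18 mm above the table; the mouth is 22 mm higher, at 40 mm). Turns with the nut.
- hole5 (a point): Centre of the floor of one of the nut's six holes (18 mm above the table; the mouth is 22 mm higher, at 40 mm). Turns with the nut.
- handpiece: Pink pen-shaped handpiece on a small black rest, 110 mm long. Bystander; origin at its underside.
- pigment_a: Small brown pigment bottle, 32 mm in diameter, 70 mm high. Bystander; origin at its underside.
- pigment_b: Small red pigment bottle, 32 mm in diameter, 70 mm high. Bystander; origin at its underside.
- ink_cup: Black ink cup, 32 mm in diameter, 22 mm high. Bystander; origin at its underside.
- pencil_mug: White mug, 80 mm in diameter, 95 mm high. Bystander; origin at its underside.
- ruler: Blue ruler lying flat, 30 x 200 x 4 mm. Bystander; origin at its underside.
- tape_jar: Clear jar, 60 mm in diameter, 80 mm high. Bystander; origin at its underside.
Not all that is in view belongs to the job. There is more than one size of the stand; the job needs the largest.

How it is judged:
On the way, in this order (a step that is already met when the one before it is completed fails the run):
1. the bar's foot is fully down in one of the nut's holes ((distance between bar_foot and hole0 below 0.008 m or distance between bar_foot and hole1 below 0.008 m or distance between bar_foot and hole2 below 0.008 m or distance between bar_foot and hole3 below 0.008 m or distance between bar_foot and hole4 below 0.008 m or distance between bar_foot and hole5 below 0.008 m)), for 0.1 s.
2. the nut has been turned until the tell-tale stands 1.5 to 4.5 mm proud (value of joint telltale between 0.0015 and 0.0045 m), for 0.2 s.
At the end, for the whole second after the job is handed in: the tell-tale stands 1.5 to 4.5 mm proud, the nut is at rest, and the bar stands still and upright (within 0.15 rad) in its stand, its foot within 6 mm of the floor of the hole (all of step 2 and distance between bar_foot and well below 0.006 m and angle between bar's own z axis and vertical below 0.15 rad and linear speed of bar below 0.02 m/s and velocity of joint nut between -0.02 and 0.02 rad/s); the robot touches nothing.
It fails at once if the tell-tale rises more than 5.5 mm (panel crushed) (value of joint telltale above 0.0055 m).
It fails at once if the bar is forced against the nut or the cage with more than 35 N (contact force between bar and clamp above 35 N).
It fails at once if the gripper or arm itself pushes on the clamp (more than 8 N) (contact force between any of the fingers, the arm and clamp above 8 N).
It fails at once if a bystander is moved more than 30 mm (distance of any of handpiece, pigment_a, pigment_b, ink_cup, pencil_mug, ruler, tape_jar from where it was at the start of the episode above 0.03 m).
It also fails if it takes over 72 s, if anything falls off the work surface, if the arm or the gripper's body presses on something with over 40 N, if the wrist force passes 120 N, or if a joint passes its speed limit or range.

## Robot

A 6-joint arm with a two-finger parallel gripper is mounted at the origin on the work surface. World frame = base frame: x ahead of the robot, y to its left, z up, the work surface at z = 0. Lengths are in m, angles in rad, forces in N, time in s.
With the tool pointing down it reaches from about 0.35 to 0.775 m from the base axis. Payload 5.5 kg.
Tool frame: the origin (TCP) lies at the very end of the fingers, on their centre line; the grasp point (between the pads) lies env.hold_point_z behind it (env.hold_point_z is the distance from the TCP to the grasp point, in m); z points along the fingers, y is the line along which they close (so a half turn about z gives the same grasp; the last joint's range is limited). The gripper opens to 85 mm and grips with 20 to 120 N. Pads are 22 mm wide; open, the fingers measure 114 mm over their backs; the gripper's body (76 mm by 85 mm) begins 54 mm behind the grasp point. The pads swing forward as they close: fully open they stand 13 mm farther back than shut.
Start: joints at [1, 0.313, 0.046, 1.304, 0, 1.431], TCP at [0.24, 0.522, 0.211] pointing down, gripper open.
Joint ranges: [-2.76, 2.76], [-0.86, 1.69], [-1.03, 1.26], [-2.2, 2.34], [-1.47, 1.5], [-3.14, 3.14]. Speed limits (rad/s): [2.57, 2.57, 3.14, 3.14, 3.14, 3.14].

## Interface

Orientations are given as a unit quaternion [w, x, y, z].
In Python, from workcell import env gives the robot as it stands.
- The arm moves only by the tool carry_out, never from a script. Its argument "steps" is a list of rows, each a list of 3 entries, a list of its own where there are three numbers: the turn, a rotation vector about the tool's x, y, z in degrees, then the shift along the tool's x, y, z in cm, then the closure in counts, from 0 (fully open) to 255 (shut). A call has exactly 8 rows; each row is the pose to reach, as a shift and turn from the pose commanded when the call began, along the tool's axes at that moment; what a row does not reach only later rows make up. A row lasts 1/8 s, in which the tool goes at most 62.5 mm and 10.7 degrees, less where a joint would pass 70% of its speed; a pose out of reach is approached as far as the arm can. A call with a gripper value outside its range is refused whole. The fingers move at their own pace and stop on an object; "force" is the grip in N (left out, the last holds). Time passes only in rows, so rows that repeat a pose let the fingers close, or fill a call up. It gives the time, the measured TCP pose, the force, the opening and the grip force at its end, in the units of the state.
- env.get_state(): the state, without advancing time (a new reading comes with each control period).
- env.read_camera(name): name is "side" or "top" or "wrist"; returns (picture, depth): 400x640x3 uint8, red, green, blue; 400x640 float32, m along the optical axis (not along the pixel's ray), 0 where there is no reading.
- env.get_calibration(name): a dict with "fx", "fy", "cx", "cy" (pixels), "D" ([k1, k2, p1, p2, k3] as OpenCV has them; the pictures are not rectified), "origin" and "orientation" of the camera in the world. Camera axes: x right, y up, looking along -z (the intrinsics and any distortion apply to the point x, -y, -z); pixel columns grow to the right and rows downward; lengths in m; the calibration is good to about 2 mm. A picture is of the moment at which its call begins: read the wrist's pose just before it. get_calibration takes no time and is no camera call; for the wrist camera it gives the pose at the moment of the call.
- env.hand_in(): hands the job in; it is judged then, once.
The state is a dict: "clock": time; "joint_pos": joint angles; "qvel": joint speeds; "tau": joint torques, N m; "tcp_pos": TCP position; "orientation": TCP orientation; "wrist_force": force on the tool from outside, world axes, zero at the start; "ft_torque": the same for the moment, N m; "finger_gap": finger opening in m; "grip_force": force on a finger pad.
Only numpy, scipy, OpenCV 4.12 (cv2) and the standard library are available. Lean on these libraries where they do the work, as an engineer would, in place of code of your own. Each camera call takes 0.05 s, during which the arm holds its last target. There are 200 camera calls.

## Working session

There is one attempt and no reset: what is moved stays moved. The work goes in short steps, Python scripts to look and compute and a tool call to move; the robot and the scene stay as the last step left them, time stands still between calls to the robot, and variables do not carry over. Pictures are saved under pics/ and viewed, at most 10 in all, crops included, and the job is handed in when it is done.

Besides the shell and the picture viewer there is one more tool, called after "Emit:" as name(argument=value, ...) on one line, values as JSON. carry_out: Moves the arm, as the interface text tells. Its arguments: {"type":"object","properties":{"steps":{"type":"array","items":{"type":"array"}},"force":{"type":"number"}},"required":["steps"]}

```bash
ls; mkdir -p pics
python3 - <<'E'
from workcell import env
import cv2,numpy as np
print(env.get_state(), env.hold_point_z)
for n in("top","side"):
    p,d=env.read_camera(n); cv2.imwrite(f"pics/{n}0.png",p[...,::-1]); np.savez(f"{n}0.npz",p=p,d=d)
    print(n,env.get_calibration(n))
E
```

```text
pics
{'clock': 0.0, 'joint_pos': array([ 1.00035207e+00,  3.14001776e-01,  4.49820393e-02,  1.30360329e+00,
       -3.89397133e-06,  1.43120223e+00]), 'qvel': array([-6.93251842e-04, -7.69655798e-04,  6.32255642e-04,  2.00421304e-04,
       -9.33983620e-05, -8.15666197e-04]), 'tau': array([ 8.70808049e-05, -4.80629826e+01,  2.98531544e+01,  1.94674870e-02,
       -1.29602954e-04, -2.77584599e-05]), 'tcp_pos': array([0.23985263, 0.52198195, 0.20970938]), 'orientation': array([-3.15661825e-04,  2.13762610e-01,  9.76885209e-01, -8.57068273e-04]), 'wrist_force': array([-0.26869289,  0.45188544, -0.36221249]), 'ft_torque': array([-0.05498147, -0.00283706, -0.02908912]), 'grip_force': 0.0, 'finger_gap': 0.08556973942363169} 0.0187
top {'fx': 451.6604821464781, 'fy': 451.6604821464781, 'cx': 325.8422773290141, 'cy': 202.7490382363772, 'D': array([-0.10247555,  0.        ,  0.        ,  0.        ,  0.        ]), 'origin': array([0.44414125, 0.01206076, 1.46196893]), 'orientation': array([ 0.70789889,  0.01453424, -0.02931608, -0.70555544])}
side {'fx': 418.14870772168524, 'fy': 418.14870772168524, 'cx': 320.96847396884164, 'cy': 200.44872479420596, 'D': array([-0.0683703,  0.       ,  0.       ,  0.       ,  0.       ]), 'origin': array([ 0.35692264, -1.01193277,  0.7603512 ]), 'orientation': array([ 0.88027278,  0.46515366, -0.03476445, -0.0868524 ])}
```

View pics/top0.png

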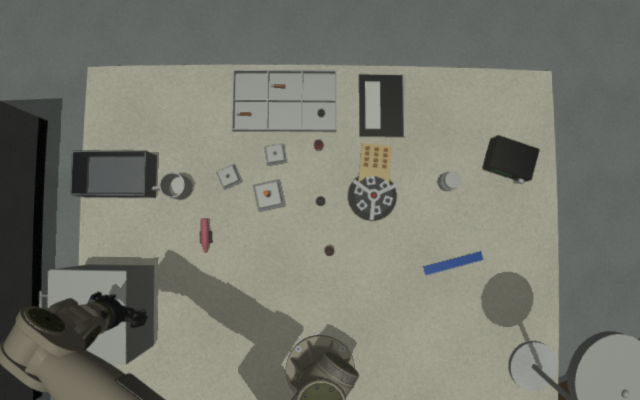

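View pics/side0.png

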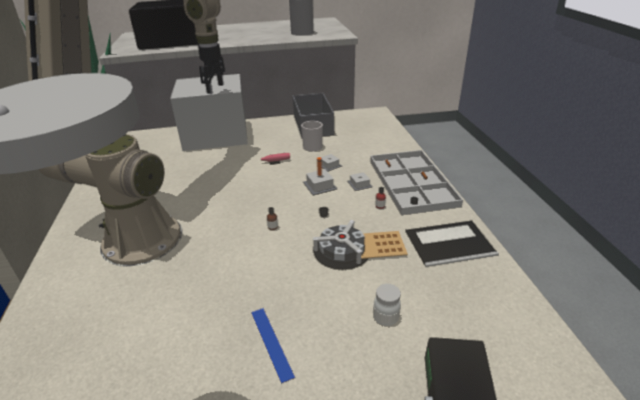

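Top view: three stand-like blocks, at (268,195) holding the orange bar, at (275,154) and at (229,176). The one at (268,195) is clearly the largest and holds the bar. The clamp is at (373,196), with its panel pointing up. I'll confirm in an enlarged crop and get coarse positions.

```bash
cat > h.py <<'E'
import numpy as np,cv2
from scipy.spatial.transform import Rotation as R
from workcell import env
def rot(q): return R.from_quat([q[1],q[2],q[3],q[0]])
def cast(c,px,z):
    "pixels (N,2) -> world points on plane z"
    K=np.array([[c['fx'],0,c['cx']],[0,c['fy'],c['cy']],[0,0,1]])
    u=cv2.undistortPoints(np.float64(px).reshape(-1,1,2),K,c['D'])[:,0]
    d=rot(c['orientation']).apply(np.c_[u[:,0],-u[:,1],-np.ones(len(u))])
    o=c['origin']; return o+d*((z-o[2])/d[:,2])[:,None]
def proj(c,P):
    K=np.array([[c['fx'],0,c['cx']],[0,c['fy'],c['cy']],[0,0,1]])
    q=rot(c['orientation']).inv().apply(np.atleast_2d(P)-c['origin'])*[1,-1,-1]
    return cv2.projectPoints(q,np.zeros(3),np.zeros(3),K,c['D'])[0][:,0]
def shift(target,yaw=None):
    "tool-axis shift (cm) from measured pose to target"
    s=env.get_state(); return rot(s['orientation']).inv().apply(np.array(target)-s['tcp_pos'])*100
E
python3 - <<'E'
from h import *
p=np.load('top0.npz')['p']
a=cv2.resize(p[135:225,210:310],None,fx=4,fy=4,interpolation=2)
b=cv2.resize(p[135:225,325:425],None,fx=4,fy=4,interpolation=2)
cv2.imwrite('pics/crop1.png',np.hstack([a,b])[...,::-1])
c=env.get_calibration('top')
print(cast(c,[[268,195],[275,154],[229,176]],.04)); print(cast(c,[[373,196]],.048))
print(cast(c,[[268,195]],.108))
s=env.get_state()
w=env.get_calibration('wrist');print(w, rot(s['orientation']).inv().apply(w['origin']-s['tcp_pos']), (rot(s['orientation']).inv()*rot(w['orientation'])).as_matrix().round(2))
print(rot(s['orientation']).as_matrix().round(3))
E
```

```text
[[0.55628745 0.16505016 0.04      ]
 [0.68703587 0.14439669 0.04      ]
 [0.61621742 0.28958533 0.04      ]]
[[ 0.55391201 -0.16595755  0.048     ]]
[[0.5509245  0.15773405 0.108     ]]
{'fx': 317.8473003192467, 'fy': 317.8473003192467, 'cx': 314.92017154772236, 'cy': 195.07290040495684, 'D': array([-0.05214619,  0.        ,  0.        ,  0.        ,  0.        ]), 'origin': array([0.17577429, 0.5526145 , 0.37398392]), 'orientation': array([ 0.83337088, -0.11967971, -0.07604727,  0.53421583])} [ 0.07105687  0.00074261 -0.16416351] [[ 0.    0.96  0.28]
 [ 1.    0.   -0.  ]
 [-0.    0.28 -0.96]]
[[-0.909  0.418 -0.001]
 [ 0.418  0.909 -0.001]
 [ 0.    -0.002 -1.   ]]
```

View pics/crop1.png

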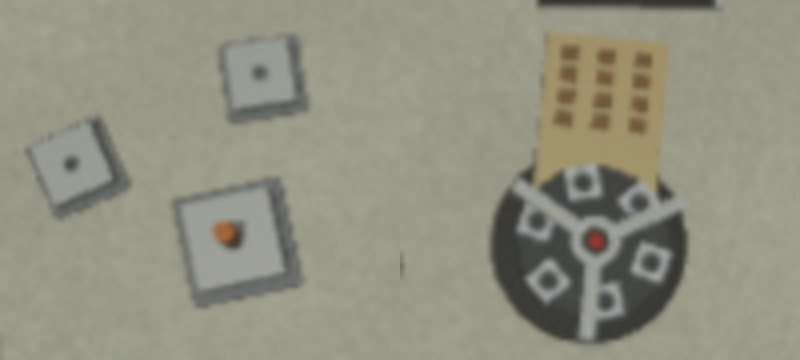

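The crop confirms it: the block at top-image (268,195) is the largest and holds the orange bar, and the other two are smaller and empty. The clamp's panel points roughly along +x. I'll move so the wrist camera is over the stand, with tool x = world −x.

```bash
python3 -c "
from h import *
print(shift([.62,.163,.20]))"
```

```text
[-49.53321227 -16.74469412   0.99689991]
```

Emit:
carry_out(steps=[[[0,0,-6],[-6.2,-2.1,0.1],0],[[0,0,-12],[-12.4,-4.2,0.3],0],[[0,0,-18],[-18.6,-6.3,0.4],0],[[0,0,-24.7],[-24.8,-8.4,0.5],0],[[0,0,-24.7],[-31,-10.5,0.6],0],[[0,0,-24.7],[-37.2,-12.6,0.8],0],[[0,0,-24.7],[-43.4,-14.7,0.9],0],[[0,0,-24.7],[-49.5,-16.7,1.0],0]])

```text
clock: 1.1
tcp_pos: [0.6047, 0.1778, 0.2005]
orientation: [-0.0, -0.0, 1.0, 0.0]
wrist_force: [1.7, 2.0, -0.1]
finger_gap: 0.0855
grip_force: 0.0
```

Run:
```python
from h import *
s=env.get_state(); print(s['tcp_pos'],rot(s['orientation']).as_rotvec(degrees=True),np.abs(s['qvel']).max())
c=env.get_calibration('wrist'); p,d=env.read_camera('wrist'); np.savez('w1.npz',p=p,d=d,**c)
cv2.imwrite('pics/w1.png',p[...,::-1]); print(c['origin'])
```

```text
[0.60471334 0.17775603 0.20049207] [ 1.51153895e-02 -1.79961902e+02 -1.30905177e-02] 0.697472646961653
[0.53409168 0.17825222 0.36472248]
```

View pics/w1.png

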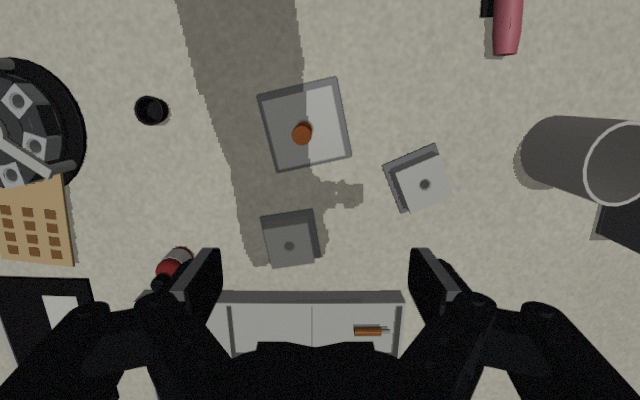

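The wrist view shows the bar's top at (302,133) in the large stand, with small stands at (289,240) and (422,182). The arm was still settling, so I'll re-read and measure.

```bash
cat >> h.py <<'E'
def settle(n=6,tag=None,cam='wrist'):
    for _ in range(n): env.read_camera(cam)
    c=env.get_calibration(cam); p,d=env.read_camera(cam)
    if tag: np.savez(tag+'.npz',p=p,d=d,**c); cv2.imwrite(f'pics/{tag}.png',p[...,::-1])
    return c,p,d
def cloud(c,d):
    v,u=np.mgrid[:400,:640]; K=np.array([[c['fx'],0,c['cx']],[0,c['fy'],c['cy']],[0,0,1]])
    n=cv2.undistortPoints(np.float64(np.c_[u.ravel(),v.ravel()]).reshape(-1,1,2),K,c['D'])[:,0]
    q=np.c_[n[:,0],-n[:,1],-np.ones(len(n))]*d.ravel()[:,None]
    return (rot(c['orientation']).apply(q)+c['origin']).reshape(400,640,3)
def orange(p):
    h=cv2.cvtColor(p,cv2.COLOR_RGB2HSV); return (h[...,0]<14)&(h[...,1]>150)&(h[...,2]>60)
E
python3 - <<'E'
from h import *
c,p,d=settle(7,'w2')
s=env.get_state(); print(s['tcp_pos'],np.abs(s['qvel']).max(),s['clock'])
W=cloud(c,d); m=orange(p); m[:, :260]=0; m[:,350:]=0; m[200:]=0
v,u=np.nonzero(m); z=W[m][:,2]; print(len(u),u.mean(),v.mean(),np.percentile(z,[5,25,50,75,95]))
t=m&(abs(W[...,2]-.108)<.006); v,u=np.nonzero(t)
(cx,cy),r=cv2.minEnclosingCircle(np.c_[u,v].astype(np.float32)); print('disc',t.sum(),u.mean(),v.mean(),cx,cy,r)
print('bar top',cast(c,[[u.mean(),v.mean()],[cx,cy]],.108))
b=(abs(W[...,2]-.04)<.004)&(abs(W[...,0]-.555)<.08)&(abs(W[...,1]-.163)<.06)
b=cv2.morphologyEx(b.astype(np.uint8),cv2.MORPH_OPEN,np.ones((3,3)))
k=max(cv2.findContours(b,0,1)[0],key=cv2.contourArea)
P=cast(c,k[:,0,:],.04)[:,:2]*1000; rr=cv2.minAreaRect(P.astype(np.float32)); print('block',rr, 'z',np.median(W[b>0][:,2]))
print('ground',np.median(W[60:80,220:240,2]))
E
```

```text
[0.60272779 0.1806874  0.20129071] 0.003099489697653319 1.55
324 298.41975308641975 135.679012345679 [0.06909663 0.10806039 0.10875681 0.1093483  0.10988963]
disc 286 297.86713286713285 136.93006993006992 298.0 137.0 9.486932754516602
bar top [[0.55865408 0.16749629 0.108     ]
 [0.55870964 0.16760223 0.108     ]]
block ((559.3818359375, 166.87896728515625), (70.81179809570312, 70.2239990234375), 12.517827987670898) z 0.04094582782302442
ground 0.000761490601565995
```

Emit:
carry_out(steps=[[[0,0,0],[4.4,-1.3,0],0],[[0,0,0],[4.4,-1.34,2],0],[[0,0,0],[4.4,-1.34,6],0],[[0,0,0],[4.4,-1.34,10],0],[[0,0,0],[4.4,-1.34,13],0],[[0,0,0],[4.4,-1.34,14.8],0],[[0,0,0],[4.4,-1.34,14.8],0],[[0,0,0],[4.4,-1.34,14.8],255]], force=80)

```text
clock: 2.55
tcp_pos: [0.5601, 0.1667, 0.0541]
orientation: [0.001, -0.001, 1.0, 0.0]
wrist_force: [0.5, -0.3, 0.4]
finger_gap: 0.0698
grip_force: 0.0
```

Emit:
carry_out(steps=[[[0,0,0],[0,0,0],255],[[0,0,0],[0,0,0],255],[[0,0,0],[0,0,0],255],[[0,0,0],[0,0,0],255],[[0,0,0],[0,0,0],255],[[0,0,0],[0,0,0],255],[[0,0,0],[0,0,0],255],[[0,0,0],[0,0,0],255]])

```text
clock: 3.55
tcp_pos: [0.5602, 0.1661, 0.0537]
orientation: [0.001, -0.0, 1.0, 0.0]
wrist_force: [-1.5, 0.7, 5.8]
finger_gap: 0.014
grip_force: 77.9
```

Emit:
carry_out(steps=[[[0,0,0],[0,0,-3],255],[[0,0,0],[0,0,-7],255],[[0,0,0],[0,0,-12],255],[[0,0,0],[-1,-5,-14.7],255],[[0,0,0],[-2,-11,-14.7],255],[[0,0,0],[-4,-17,-14.7],255],[[0,0,0],[-5,-23,-14.7],255],[[0,0,0],[-6.4,-29,-14.7],255]])

```text
clock: 4.55
tcp_pos: [0.6235, -0.1259, 0.1991]
orientation: [-0.001, -0.0, 1.0, 0.0]
wrist_force: [1.4, -0.2, -1.3]
finger_gap: 0.014
grip_force: 78.5
```

Run:
```python
from h import *
c,p,d=settle(6,'w3')
s=env.get_state(); print(s['tcp_pos'],rot(s['orientation']).as_rotvec(degrees=True),np.abs(s['qvel']).max(),s['clock'],s['wrist_force'],s['finger_gap'])
```

```text
[ 0.6233349  -0.12277206  0.19953663] [ 1.39889746e-01 -1.79938142e+02 -6.07156668e-02] 0.012587824985058177 4.9 [-0.49624827  0.41108411 -0.97732983] 0.013656429005527396
```

View pics/w3.png

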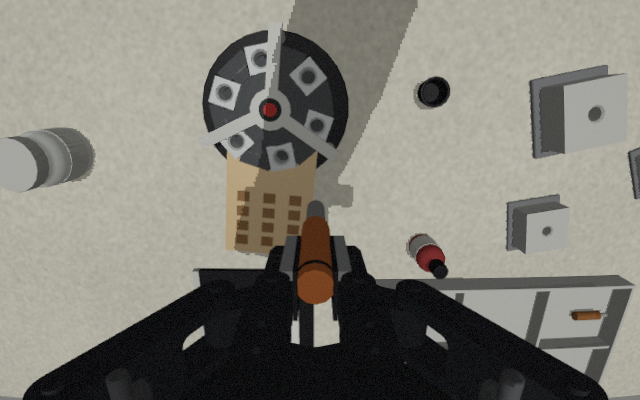

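The wrist view shows the clamp with its pin at (270,110) and holes near (225,93), (260,59), (308,76), (318,125), (282,157), (237,142). The bar is in hand with its foot near (317,207) and top near (315,285). Fitting the geometry next.

```bash
cat >> h.py <<'E'
from scipy.optimize import least_squares
def holes(c,p,guess,r=9):
    "refine dark hole blobs near pixel guesses; fit centre + phase (deg, world, mod 60)"
    g=cv2.cvtColor(p,cv2.COLOR_RGB2GRAY).astype(float); out=[]
    for u,v in guess:
        for _ in range(3):
            x0,y0=int(round(u)),int(round(v)); Y,X=np.mgrid[y0-r:y0+r+1,x0-r:x0+r+1]
            s=g[y0-r:y0+r+1,x0-r:x0+r+1]; near=np.hypot(X-u,Y-v)<=6.5
            t=(s[near].min()+np.percentile(s[near],90))/2; w=near&(s<t)
            u,v=X[w].mean(),Y[w].mean()
        out.append((u,v))
    P=cast(c,out,.04)[:,:2]
    def f(q):
        a=np.arctan2(P[:,1]-q[1],P[:,0]-q[0]); k=np.round((a-q[2])/(np.pi/3))*np.pi/3+q[2]
        return (P-np.c_[q[0]+.048*np.cos(k),q[1]+.048*np.sin(k)]).ravel()*1000
    best=min((least_squares(f,[*P.mean(0),a]) for a in (0,.3,.6,.9)),key=lambda r:r.cost)
    return np.array(out),best.x,best.fun
def red(p,box):
    u0,v0,u1,v1=box; h=cv2.cvtColor(p,cv2.COLOR_RGB2HSV)
    m=((h[...,0]<8)|(h[...,0]>172))&(h[...,1]>120)&(h[...,2]>50)
    v,u=np.nonzero(m[v0:v1,u0:u1]); return u.mean()+u0,v.mean()+v0,len(u)
E
python3 - <<'E'
from h import *
z=np.load('w3.npz'); c={k:z[k] for k in z.files}; p,d=c['p'],c['d']
o,q,f=holes(c,p,[(225,93),(260,59),(308,76),(318,125),(282,157),(237,142)])
print(o.round(1),q[:2],np.degrees(q[2])%60,f.round(1))
u,v,n=red(p,(250,90,290,130)); print('pin',u,v,n,cast(c,[[u,v]],.048))
W=cloud(c,d)
b=(W[...,2]>.040)&(W[...,2]<.056)&(np.hypot(W[...,0]-q[0],W[...,1]-q[1])<.085)
g=cv2.cvtColor(p,cv2.COLOR_RGB2GRAY)
rad=np.hypot(W[...,0]-q[0],W[...,1]-q[1])
m=(W[...,2]>.0455)&(W[...,2]<.056)&(rad>.024)&(rad<.07)
a=np.degrees(np.arctan2(W[...,1]-q[1],W[...,0]-q[0]))[m]%120
yaw=np.degrees(np.angle(np.exp(1j*np.radians(a*3)).mean()))/3; print('arms n',m.sum(),'dir mod120',yaw%120,'clamp yaw',(yaw-60+60)%120-60)
pk=(W[...,2]>.004)&(W[...,2]<.02)
# bar check
s=env.get_state(); Rt=rot(s['orientation'])
for zz in (.0473,-.0547): print('bar proj',proj(c,s['tcp_pos']+Rt.apply([0,0,zz])))
mo=orange(p); mo[:180]=0; mo[:,:290]=0; mo[:,345:]=0; v,u=np.nonzero(mo); print('orange',u.min(),u.max(),v.min(),v.max())
for r in (205,212,220,235,250,265,280,290): uu=np.nonzero(mo[r])[0]; print(r,uu.mean() if len(uu) else None,len(uu))
tp=mo&(W[...,2]>.245); v,u=np.nonzero(tp); print(np.median(W[mo],0),len(u), u.mean() if len(u) else 0,v.mean() if len(u) else 0,np.percentile(W[mo][:,2],[50,90,98]))
t=mo&(abs(W[...,2]-np.percentile(W[mo][:,2],90))<.004);v,u=np.nonzero(t);print('topdisc',u.mean(),v.mean(),W[t].mean(0))
E
```

```text
[[224.7  91.3]
 [260.1  57. ]
 [308.4  77.2]
 [316.5 125. ]
 [281.9 155.1]
 [236.1 138.3]] [ 0.55757031 -0.16561471] 9.83565025910874 [ 0.3  0.  -0.1 -0.9  1.8 -0.  -0.1 -0.4 -0.6  1.1 -1.3  0.2]
pin 269.5828220858896 109.47852760736197 163 [[ 0.55872627 -0.16618447  0.048     ]]
arms n 1900 dir mod120 54.33341747364494 clamp yaw -5.666582526355057
bar proj [[314.76724454 207.51834142]]
bar proj [[314.80612596 289.82058154]]
orange 297 333 216 303
205 None 0
212 None 0
220 315.4117647058824 17
235 315.5 28
250 314.64285714285717 28
265 313.8695652173913 23
280 315.0 37
290 314.5 36
[ 0.61665614 -0.12273471  0.24945939] 1287 314.6231546231546 282.5998445998446 [0.24945939 0.25471372 0.25538805]
topdisc 314.6621276595745 284.28 [ 0.62102462 -0.12286768  0.25408938]
```

Emit:
carry_out(steps=[[[0,0,0],[1.6,-3.5,0],255],[[0,0,0],[1.6,-3.5,2],255],[[0,0,0],[1.6,-3.5,5],255],[[0,0,0],[1.6,-3.5,8],255],[[0,0,0],[1.6,-3.5,9.7],255],[[0,0,0],[1.6,-3.5,9.7],255],[[0,0,0],[1.6,-3.5,9.7],255],[[0,0,0],[1.6,-3.5,9.7],255]])

```text
clock: 5.9
tcp_pos: [0.6088, -0.1592, 0.1045]
orientation: [0.001, -0.0, 1.0, -0.0]
wrist_force: [-0.7, 0.2, -1.9]
finger_gap: 0.0141
grip_force: 78.7
```

Run:
```python
from h import *
c,p,d=settle(1,'w4')
s=env.get_state(); print(s['tcp_pos'],np.abs(s['qvel']).max(),s['clock'],s['wrist_force'])
C=np.array([.5583,-.166,.04]); a=np.radians(9.8+60*np.arange(6)); H=C+.048*np.c_[np.cos(a),np.sin(a),0*a]
print('holes pred',proj(c,H).round(1)); print('pin pred',proj(c,[.5583,-.166,.048]),'foot pred',proj(c,s['tcp_pos']+[-.0018,0,-.0473]))
cv2.imwrite('pics/w4c.png',cv2.resize(p[60:260,180:420],None,fx=3.3,fy=3,interpolation=2)[:600,:,::-1])
```

```text
[ 0.60849455 -0.15929705  0.10405702] 0.00800287637830046 6.0 [-0.50580329  0.17341863 -1.06875884]
holes pred [[316.1 195.9]
 [367.1 155.2]
 [358.2  86.7]
 [292.   60.9]
 [239.9 108.1]
 [254.9 174.3]]
pin pred [[304.29286133 132.98956113]] foot pred [[314.07737372 204.20675077]]
```

View pics/w4c.png

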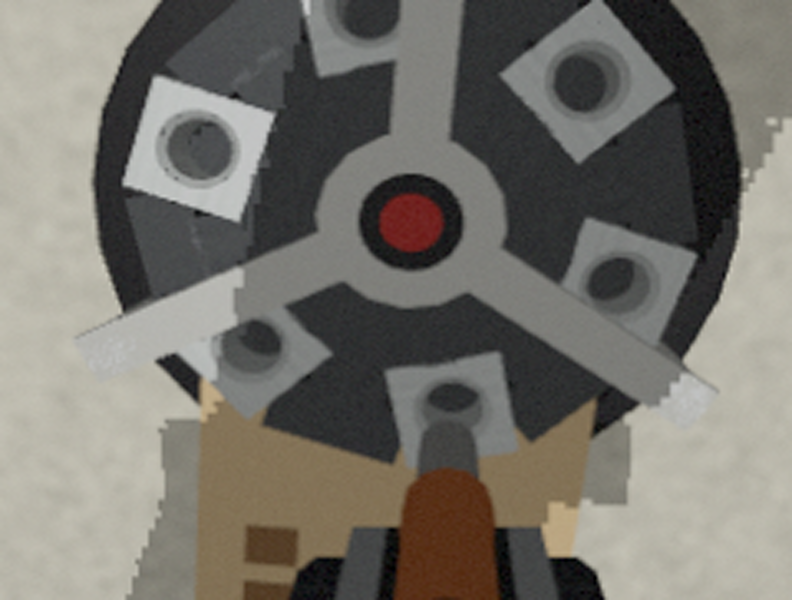

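The crop shows the pin at (304.5,134), the near hole's bush centre at about (317,197) and the foot at about (316,206), hovering just beyond it. I need a small correction of about −2 mm in x and +1.8 mm in y, then a partial insertion.

Emit:
carry_out(steps=[[[0,0,0],[0.2,0.18,0],255],[[0,0,0],[0.2,0.18,0.5],255],[[0,0,0],[0.2,0.18,1],255],[[0,0,0],[0.2,0.18,1.4],255],[[0,0,0],[0.2,0.18,1.7],255],[[0,0,0],[0.2,0.18,1.9],255],[[0,0,0],[0.2,0.18,2.1],255],[[0,0,0],[0.2,0.18,2.2],255]])

```text
clock: 7.0
tcp_pos: [0.6061, -0.1574, 0.081]
orientation: [0.0, -0.0, 1.0, -0.0]
wrist_force: [0.9, -1.4, -0.0]
finger_gap: 0.014
grip_force: 78.7
```

Emit:
carry_out(steps=[[[0,0,0],[0,0,0.2],255],[[0,0,0],[0,0,0.4],255],[[0,0,0],[0,0,0.6],255],[[0,0,0],[0,0,0.8],255],[[0,0,0],[0,0,1.0],255],[[0,0,0],[0,0,1.2],255],[[0,0,0],[0,0,1.3],255],[[0,0,0],[0,0,1.3],255]])

```text
clock: 8.0
tcp_pos: [0.6059, -0.1573, 0.0679]
orientation: [0.0, -0.0, 1.0, -0.0]
wrist_force: [1.6, -1.2, -1.8]
finger_gap: 0.0137
grip_force: 78.7
```

Seated with low force. Computing the arc table for the clockwise turn.

```bash
cat >> h.py <<'E'
def arc(a0,angs,r=4.8):
    a0=np.radians(a0); a=a0-np.radians(np.array(angs,float))
    return np.c_[angs,-r*(np.cos(a)-np.cos(a0)),r*(np.sin(a)-np.sin(a0))].round(2)
E
python3 -c "
from h import *
print(arc(11.2,range(4,33,4)).tolist())"
```

```text
[[4.0, -0.05, -0.33], [8.0, -0.08, -0.66], [12.0, -0.09, -1.0], [16.0, -0.07, -1.33], [20.0, -0.03, -1.67], [24.0, 0.03, -2.0], [28.0, 0.11, -2.32], [32.0, 0.22, -2.64]]
```

Emit:
carry_out(steps=[[[0,0,0],[-0.03,-0.17,0],255],[[0,0,0],[-0.05,-0.33,0],255],[[0,0,0],[-0.07,-0.5,0],255],[[0,0,0],[-0.08,-0.66,0],255],[[0,0,0],[-0.09,-0.83,0],255],[[0,0,0],[-0.09,-1.0,0],255],[[0,0,0],[-0.09,-1.0,0],255],[[0,0,0],[-0.09,-1.0,0],255]])

```text
clock: 9.0
tcp_pos: [0.6065, -0.1647, 0.0675]
orientation: [-0.0, -0.001, 1.0, 0.002]
wrist_force: [1.8, 6.6, -2.0]
finger_gap: 0.0139
grip_force: 79.1
```

```bash
python3 -c "
from h import *
print(arc(-.8,range(4,53,4)).tolist())"
```

```text
[[4.0, 0.02, -0.33], [8.0, 0.06, -0.67], [12.0, 0.12, -1.0], [16.0, 0.2, -1.32], [20.0, 0.31, -1.64], [24.0, 0.44, -1.95], [28.0, 0.59, -2.25], [32.0, 0.76, -2.53], [36.0, 0.96, -2.81], [40.0, 1.17, -3.07], [44.0, 1.39, -3.32], [48.0, 1.64, -3.54], [52.0, 1.9, -3.76]]
```

Emit:
carry_out(steps=[[[0,0,0],[0.02,-0.33,0],255],[[0,0,0],[0.06,-0.67,0],255],[[0,0,0],[0.12,-1.0,0],255],[[0,0,0],[0.2,-1.32,0],255],[[0,0,0],[0.31,-1.64,0],255],[[0,0,0],[0.44,-1.95,0],255],[[0,0,0],[0.59,-2.25,0],255],[[0,0,0],[0.76,-2.53,0],255]])

```text
clock: 10.0
tcp_pos: [0.6004, -0.1903, 0.0679]
orientation: [0.001, -0.001, 1.0, 0.002]
wrist_force: [5.2, 6.1, -1.7]
finger_gap: 0.0142
grip_force: 79.1
```

Run:
```python
from h import *
c,p,d=settle(1,'w5')
s=env.get_state(); t=s['tcp_pos']; print(t,s['wrist_force'],s['clock'],rot(s['orientation']).as_rotvec(degrees=True))
o=t[:2]-[.0009,-.0008]-[.5587,-.1657]; print(np.hypot(*o),np.degrees(np.arctan2(o[1],o[0])))
```

```text
[ 0.5999226  -0.19121885  0.06785901] [ 3.8879507   3.89182635 -2.10375511] 10.1 [-1.17904519e-01  1.79903610e+02  2.36224107e-01]
0.04729622948562672 -31.50942521958001
```

```bash
python3 -c "
from h import *
print(arc(-32.8,[3,6,9,12,15,17]).tolist())"
```

```text
[[3.0, 0.14, -0.21], [6.0, 0.29, -0.41], [9.0, 0.46, -0.6], [12.0, 0.63, -0.78], [15.0, 0.81, -0.96], [17.0, 0.94, -1.07]]
```

Emit:
carry_out(steps=[[[0,0,0],[0.14,-0.21,0],255],[[0,0,0],[0.29,-0.41,0],255],[[0,0,0],[0.46,-0.6,0],255],[[0,0,0],[0.63,-0.78,0],255],[[0,0,0],[0.81,-0.96,0],255],[[0,0,0],[0.94,-1.07,0],255],[[0,0,0],[0.94,-1.07,0],255],[[0,0,0],[0.94,-1.07,0],255]])

```text
clock: 11.1
tcp_pos: [0.5912, -0.202, 0.0681]
orientation: [0.001, -0.001, 1.0, 0.001]
wrist_force: [4.6, 4.0, -2.0]
finger_gap: 0.0141
grip_force: 78.9
```

Run:
```python
from h import *
c,p,d=settle(0,'w6')
s=env.get_state(); t=s['tcp_pos']; print(t,s['wrist_force'],s['clock'],rot(s['orientation']).as_rotvec(degrees=True))
o=t[:2]-[.0009,-.0008]-[.5587,-.1657]; print(np.hypot(*o),np.degrees(np.arctan2(o[1],o[0])))
```

```text
[ 0.59118651 -0.20196459  0.06811614] [ 4.98296193  4.05596946 -2.58951439] 11.15 [-1.27161174e-01  1.79833017e+02  2.24584291e-01]
0.04749151903508698 -48.31016806221053
```

Radial force is near zero, so the centre is well found. The tangential force of about 6 N means the nut is still loose. I'll lift and go over the next hole.

Emit:
carry_out(steps=[[[0,0,0],[0,0,-1],255],[[0,0,0],[0,0,-2.2],255],[[0,0,0],[0,0,-3.4],255],[[0,0,0],[0,0,-3.4],255],[[0,0,0],[-0.8,2.4,-3.4],255],[[0,0,0],[-1.58,4.75,-3.4],255],[[0,0,0],[-1.58,4.75,-3.4],255],[[0,0,0],[-1.58,4.75,-3.4],255]])

```text
clock: 12.15
tcp_pos: [0.6051, -0.1561, 0.1016]
orientation: [-0.0, -0.0, 1.0, -0.0]
wrist_force: [-0.0, 0.4, -1.5]
finger_gap: 0.014
grip_force: 78.8
```

Run:
```python
from h import *
c,p,d=settle(2,'w7')
s=env.get_state(); print(s['tcp_pos'],np.abs(s['qvel']).max(),s['clock'],s['wrist_force'])
C=np.array([.5587,-.1657,.04]); a=np.radians(13+60*np.arange(6)); H=C+.048*np.c_[np.cos(a),np.sin(a),0*a]
print('holes pred',proj(c,H).round(1)); print('pin pred',proj(c,[.5587,-.1657,.048]),'foot pred',proj(c,s['tcp_pos']+[-.0009,.0008,-.0473]))
cv2.imwrite('pics/w7c.png',cv2.resize(p[60:260,180:420],None,fx=3,fy=3,interpolation=2)[...,::-1])
```

```text
[ 0.60519927 -0.15653363  0.10183316] 0.002800587152524705 12.3 [-0.63289069 -0.07643427 -2.13922769]
holes pred [[316.2 201.4]
 [365.2 157.8]
 [352.1  89.6]
 [284.   67.8]
 [234.8 118. ]
 [253.7 183.2]]
pin pred [[300.43856213 139.34904514]] foot pred [[315.12138806 206.01077539]]
```

View pics/w7c.png

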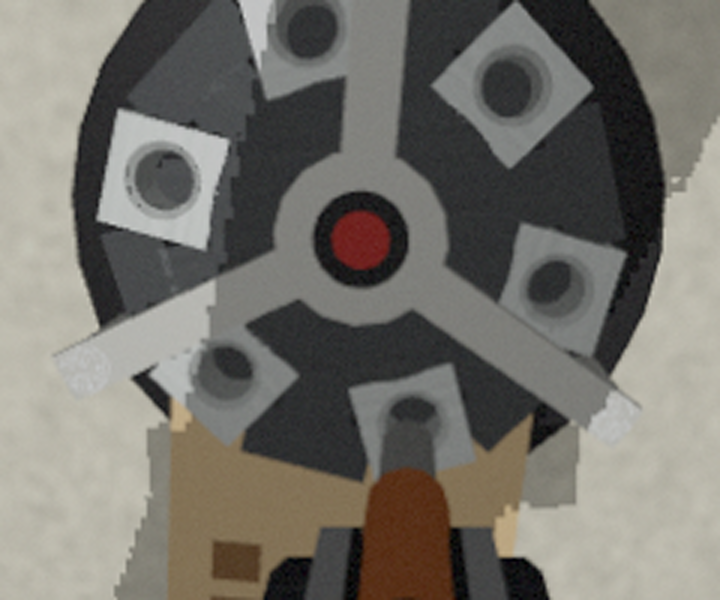

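The pin at (300.3,140) and the bushes put the nut at about 1.38 rad, with the near hole at 14.4°. I need a correction of about 2 mm, then insert.

Emit:
carry_out(steps=[[[0,0,0],[-0.09,0.19,0.2],255],[[0,0,0],[-0.09,0.19,0.8],255],[[0,0,0],[-0.09,0.19,1.3],255],[[0,0,0],[-0.09,0.19,1.8],255],[[0,0,0],[-0.09,0.19,2.3],255],[[0,0,0],[-0.09,0.19,2.8],255],[[0,0,0],[-0.09,0.19,3.2],255],[[0,0,0],[-0.09,0.19,3.4],255]])

```text
clock: 13.3
tcp_pos: [0.6064, -0.1539, 0.0677]
orientation: [-0.0, -0.0, 1.0, -0.0]
wrist_force: [0.5, -0.3, -0.8]
finger_gap: 0.014
grip_force: 78.9
```

```bash
python3 -c "
from h import *
print(arc(14.4,range(4,37,4)).tolist())"
```

```text
[[4.0, -0.07, -0.33], [8.0, -0.12, -0.66], [12.0, -0.15, -0.99], [16.0, -0.15, -1.33], [20.0, -0.13, -1.66], [24.0, -0.08, -1.99], [28.0, -0.02, -2.32], [32.0, 0.07, -2.65], [36.0, 0.19, -2.96]]
```

Emit:
carry_out(steps=[[[0,0,0],[-0.07,-0.33,0],255],[[0,0,0],[-0.12,-0.66,0],255],[[0,0,0],[-0.15,-0.99,0],255],[[0,0,0],[-0.15,-1.33,0],255],[[0,0,0],[-0.13,-1.66,0],255],[[0,0,0],[-0.08,-1.99,0],255],[[0,0,0],[-0.08,-1.99,0],255],[[0,0,0],[-0.08,-1.99,0],255]])

```text
clock: 14.3
tcp_pos: [0.6069, -0.1717, 0.0676]
orientation: [-0.0, -0.001, 1.0, 0.002]
wrist_force: [0.2, 5.6, -1.8]
finger_gap: 0.0137
grip_force: 79.0
```

```bash
cat >> h.py <<'E'
def pin(c,p,d):
    "tell-tale height over boss top, mm, from depth"
    W=cloud(c,d); h=cv2.cvtColor(p,cv2.COLOR_RGB2HSV)
    rad=np.hypot(W[...,0]-.5587,W[...,1]+.1657)
    m=((h[...,0]<8)|(h[...,0]>172))&(h[...,1]>120)&(rad<.008)&(W[...,2]>.03)
    m=cv2.erode(m.astype(np.uint8),np.ones((3,3)))>0
    b=(rad>.012)&(rad<.019)&(W[...,2]>.04)&(W[...,2]<.056)
    return (np.median(W[m][:,2])-np.median(W[b][:,2]))*1000,m.sum(),W[m][:,2].std()*1000
def report(c=None):
    s=env.get_state(); t=s['tcp_pos']; o=t[:2]-[.0009,-.0008]-[.5587,-.1657]; a=np.arctan2(o[1],o[0]); f=s['wrist_force']
    print('t',s['clock'],'tcp',t.round(4),'ang',np.degrees(a).round(1),'r',np.hypot(*o).round(4),'Ftan',round(f[0]*-np.sin(a)+f[1]*np.cos(a),1),'Frad',round(f[0]*np.cos(a)+f[1]*np.sin(a),1),f[2].round(1))
E
python3 - <<'E'
from h import *
for n in('w4','w7'):
    z=np.load(n+'.npz'); c={k:z[k] for k in z.files}; print(n,pin(c,c['p'],c['d']))
c,p,d=settle(1,'w8'); report(); print(pin(c,p,d))
print(arc(-9.6,range(3,25,3)).tolist())
E
```

```text
w4 (np.float64(0.6302175101064039), np.int64(244), np.float64(0.6478919373452725))
w7 (np.float64(0.6966423636677183), np.int64(220), np.float64(0.5807669218618651))
t 14.4 tcp [ 0.6069 -0.1717  0.0676] ang -6.3 r 0.0476 Ftan 5.6 Frad -0.1 -1.9
(np.float64(0.6114753347426088), np.int64(352), np.float64(0.6373331547859978))
[[3.0, 0.05, -0.25], [6.0, 0.11, -0.49], [9.0, 0.18, -0.73], [12.0, 0.27, -0.97], [15.0, 0.37, -1.2], [18.0, 0.48, -1.42], [21.0, 0.6, -1.64], [24.0, 0.73, -1.86]]
```

Depth gives the tell-tale well, with a baseline offset of about 0.65 mm and still no rise. Continuing.

Emit:
carry_out(steps=[[[0,0,0],[0.05,-0.25,0],255],[[0,0,0],[0.11,-0.49,0],255],[[0,0,0],[0.18,-0.73,0],255],[[0,0,0],[0.27,-0.97,0],255],[[0,0,0],[0.37,-1.2,0],255],[[0,0,0],[0.48,-1.42,0],255],[[0,0,0],[0.48,-1.42,0],255],[[0,0,0],[0.48,-1.42,0],255]])

```text
clock: 15.4
tcp_pos: [0.6031, -0.186, 0.0678]
orientation: [0.001, -0.001, 1.0, 0.002]
wrist_force: [3.0, 4.6, -2.3]
finger_gap: 0.014
grip_force: 79.0
```

Run:
```python
from h import *
c,p,d=settle(1,'w9'); report(); print(pin(c,p,d))
print(arc(-27.6,range(3,25,3)).tolist())
```

```text
t 15.5 tcp [ 0.6031 -0.186   0.0678] ang -24.1 r 0.0476 Ftan 5.6 Frad 0.8 -2.1
(np.float64(0.6353039701365581), np.int64(331), np.float64(0.6273560191857808))
[[3.0, 0.12, -0.22], [6.0, 0.26, -0.43], [9.0, 0.4, -0.64], [12.0, 0.56, -0.84], [15.0, 0.72, -1.03], [18.0, 0.9, -1.21], [21.0, 1.08, -1.38], [24.0, 1.27, -1.54]]
```

Emit:
carry_out(steps=[[[0,0,0],[0.12,-0.22,0],255],[[0,0,0],[0.26,-0.43,0],255],[[0,0,0],[0.4,-0.64,0],255],[[0,0,0],[0.56,-0.84,0],255],[[0,0,0],[0.72,-1.03,0],255],[[0,0,0],[0.9,-1.21,0],255],[[0,0,0],[1.15,-1.44,0],255],[[0,0,0],[1.15,-1.44,0],255]])

```text
clock: 16.5
tcp_pos: [0.5928, -0.2008, 0.0683]
orientation: [0.002, -0.001, 1.0, 0.002]
wrist_force: [3.3, 4.7, -3.5]
finger_gap: 0.0136
grip_force: 79.0
```

Run:
```python
from h import *
c,p,d=settle(1,'w10'); report(); print(pin(c,p,d))
```

```text
t 16.6 tcp [ 0.5928 -0.2008  0.0683] ang -45.9 r 0.0477 Ftan 6.4 Frad -0.2 -2.4
(np.float64(1.4785225972388933), np.int64(330), np.float64(0.6441560128307836))
```

The tell-tale has risen about 0.8 mm, so about 21° more is needed. I'll shift to the next hole.

Emit:
carry_out(steps=[[[0,0,0],[0,0,-1],255],[[0,0,0],[0,0,-2.2],255],[[0,0,0],[0,0,-3.4],255],[[0,0,0],[0,0,-3.4],255],[[0,0,0],[-0.75,2.5,-3.4],255],[[0,0,0],[-1.49,5.03,-3.4],255],[[0,0,0],[-1.49,5.03,-3.4],255],[[0,0,0],[-1.49,5.03,-3.4],255]])

```text
clock: 17.6
tcp_pos: [0.6055, -0.1524, 0.1017]
orientation: [-0.0, -0.0, 1.0, -0.0]
wrist_force: [-0.8, -0.4, -2.3]
finger_gap: 0.0138
grip_force: 78.9
```

Run:
```python
from h import *
c,p,d=settle(2,'w11')
s=env.get_state(); print(s['tcp_pos'],np.abs(s['qvel']).max(),s['clock'],s['wrist_force'],pin(c,p,d))
C=np.array([.5587,-.1657,.04]); a=np.radians(16.6+60*np.arange(6)); H=C+.048*np.c_[np.cos(a),np.sin(a),0*a]
h=proj(c,H); im=cv2.resize(p[60:260,180:420],None,fx=3,fy=3,interpolation=2)[...,::-1].copy()
for u,v in h: cv2.drawMarker(im,(int((u-180)*3),int((v-60)*3)),(0,255,0),0,14,1)
f=proj(c,s['tcp_pos']+[-.0009,.0008,-.0473])[0]; print(h.round(1),f); cv2.drawMarker(im,(int((f[0]-180)*3),int((f[1]-60)*3)),(255,255,0),0,14,1)
cv2.imwrite('pics/w11c.png',im)
```

```text
[ 0.6055568  -0.1528451   0.10183955] 0.002367337084829537 17.75 [-0.52345503  0.23963365 -1.54493434] (np.float64(1.5544536347792681), np.int64(240), np.float64(0.6905719328034532))
[[315.2 199.9]
 [361.3 153.2]
 [343.6  85.7]
 [274.1  68.5]
 [228.6 121.8]
 [251.7 185.5]] [315.11812344 205.96620661]
```

View pics/w11c.png

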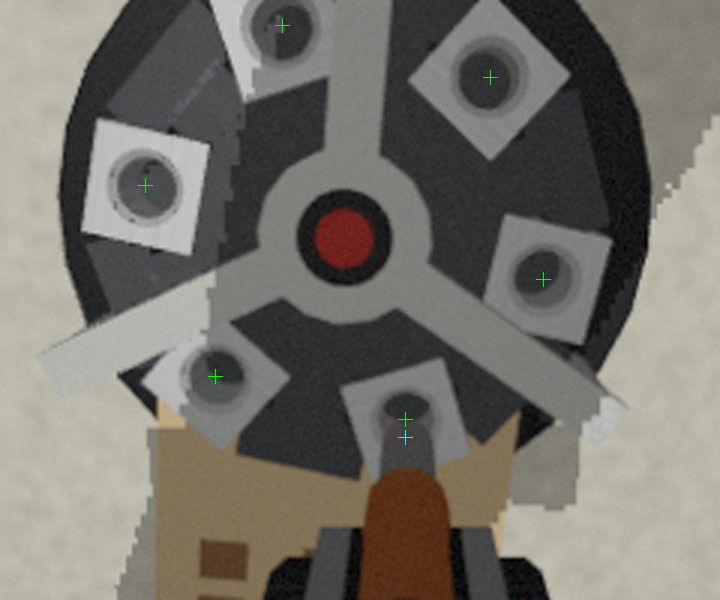

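The predicted hole marks sit on the bushes, e.g. near hole (315,200), and the foot is over it. Inserting.

Emit:
carry_out(steps=[[[0,0,0],[-0.03,0.02,0.2],255],[[0,0,0],[-0.03,0.02,0.8],255],[[0,0,0],[-0.03,0.02,1.3],255],[[0,0,0],[-0.03,0.02,1.8],255],[[0,0,0],[-0.03,0.02,2.3],255],[[0,0,0],[-0.03,0.02,2.8],255],[[0,0,0],[-0.03,0.02,3.2],255],[[0,0,0],[-0.03,0.02,3.4],255]])

```text
clock: 18.75
tcp_pos: [0.606, -0.1519, 0.0677]
orientation: [-0.0, -0.0, 1.0, -0.0]
wrist_force: [-0.4, -2.5, -1.2]
finger_gap: 0.0139
grip_force: 78.9
```

```bash
python3 -c "
from h import *
print(arc(16.6,[3,6,9,12,15,18,20,22,24,26,28]).tolist())"
```

```text
[[3.0, -0.07, -0.24], [6.0, -0.12, -0.49], [9.0, -0.16, -0.74], [12.0, -0.18, -0.99], [15.0, -0.2, -1.24], [18.0, -0.2, -1.49], [20.0, -0.19, -1.66], [22.0, -0.18, -1.82], [24.0, -0.16, -1.99], [26.0, -0.14, -2.16], [28.0, -0.11, -2.32]]
```

Emit:
carry_out(steps=[[[0,0,0],[-0.07,-0.24,0],255],[[0,0,0],[-0.12,-0.49,0],255],[[0,0,0],[-0.16,-0.74,0],255],[[0,0,0],[-0.18,-0.99,0],255],[[0,0,0],[-0.2,-1.24,0],255],[[0,0,0],[-0.2,-1.49,0],255],[[0,0,0],[-0.18,-1.82,0],255],[[0,0,0],[-0.18,-1.82,0],255]])

```text
clock: 19.75
tcp_pos: [0.6073, -0.1666, 0.0676]
orientation: [-0.0, -0.001, 1.0, 0.003]
wrist_force: [-1.1, 8.7, 0.1]
finger_gap: 0.0143
grip_force: 79.6
```

Run:
```python
from h import *
c,p,d=settle(2,'w12'); report(); print(pin(c,p,d))
print(arc(-5.4,[2,4,6,8,10]).tolist())
```

```text
t 19.9 tcp [ 0.6073 -0.1666  0.0676] ang -0.1 r 0.0477 Ftan 8.8 Frad -1.2 0.5
(np.float64(2.857590355317796), np.int64(357), np.float64(0.6206120221110667))
[[2.0, 0.02, -0.17], [4.0, 0.04, -0.33], [6.0, 0.07, -0.5], [8.0, 0.11, -0.66], [10.0, 0.15, -0.82]]
```

Emit:
carry_out(steps=[[[0,0,0],[0.02,-0.17,0],255],[[0,0,0],[0.04,-0.33,0],255],[[0,0,0],[0.07,-0.5,0],255],[[0,0,0],[0.1,-0.62,0],255],[[0,0,0],[0.1,-0.62,0],255],[[0,0,0],[0.1,-0.62,0],255],[[0,0,0],[0.1,-0.62,0],255],[[0,0,0],[0.1,-0.62,0],255]])

```text
clock: 20.9
tcp_pos: [0.6068, -0.1718, 0.0676]
orientation: [0.0, -0.001, 1.0, 0.004]
wrist_force: [1.0, 10.1, -0.1]
finger_gap: 0.014
grip_force: 79.6
```

Run:
```python
from h import *
c,p,d=settle(1,'w13'); report(); print(pin(c,p,d))
```

```text
t 21.0 tcp [ 0.6068 -0.1718  0.0676] ang -6.4 r 0.0475 Ftan 11.6 Frad 0.1 0.1
(np.float64(3.428601678425694), np.int64(360), np.float64(0.6596089379547805))
```

Tell-tale is about 2.8 mm and the force is as expected when tight. I'll relax the bar, lift out, and head for the stand.

Emit:
carry_out(steps=[[[0,0,0],[0,0.4,0],255],[[0,0,0],[0,0.4,-1.5],255],[[0,0,0],[0,0.4,-4.5],255],[[0,0,0],[0,0.4,-9],255],[[0,0,0],[1,5,-11],255],[[0,0,0],[2.2,11,-11],255],[[0,0,0],[3.4,17,-11],255],[[0,0,0],[4.6,23,-11],255]])

```text
clock: 22.0
tcp_pos: [0.5611, 0.0544, 0.1798]
orientation: [0.001, 0.001, 1.0, -0.001]
wrist_force: [2.2, 1.0, -1.2]
finger_gap: 0.0141
grip_force: 79.0
```

Emit:
carry_out(steps=[[[0,0,0],[0,5,0],255],[[0,0,0],[0,9,0],255],[[0,0,0],[0,11.3,0],255],[[0,0,0],[0,11.3,2],255],[[0,0,0],[0,11.3,5],255],[[0,0,0],[0,11.3,7],255],[[0,0,0],[0,11.3,7],255],[[0,0,0],[0,11.3,7],255]])

```text
clock: 23.0
tcp_pos: [0.5619, 0.1665, 0.1097]
orientation: [0.001, 0.0, 1.0, -0.0]
wrist_force: [0.3, -0.1, 0.1]
finger_gap: 0.0139
grip_force: 79.0
```

Run:
```python
from h import *
c,p,d=settle(2,'w14'); s=env.get_state(); print(s['tcp_pos'],np.abs(s['qvel']).max(),s['clock'],s['wrist_force'],s['finger_gap'])
im=cv2.resize(p[100:280,200:440],None,fx=3,fy=3,interpolation=2)[...,::-1].copy()
for P,col in(([.559,.1671,.04],(0,255,0)),(s['tcp_pos']+[-.0009,.0008,-.0473],(255,255,0))):
    f=proj(c,P)[0]; print(f); cv2.drawMarker(im,(int((f[0]-200)*3),int((f[1]-100)*3)),col,0,14,1)
cv2.imwrite('pics/w14c.png',im); print(shift([.5600,.1664,.1]));
```

```text
[0.56187632 0.16673124 0.10950345] 0.007918162084788226 23.15 [ 0.99182289 -0.86412264 -0.65937502] 0.013766737266729917
[314.63778081 193.7841848 ]
[315.24612802 205.36561807]
[ 0.19008311 -0.03334554  0.94984989]
```

View pics/w14c.png

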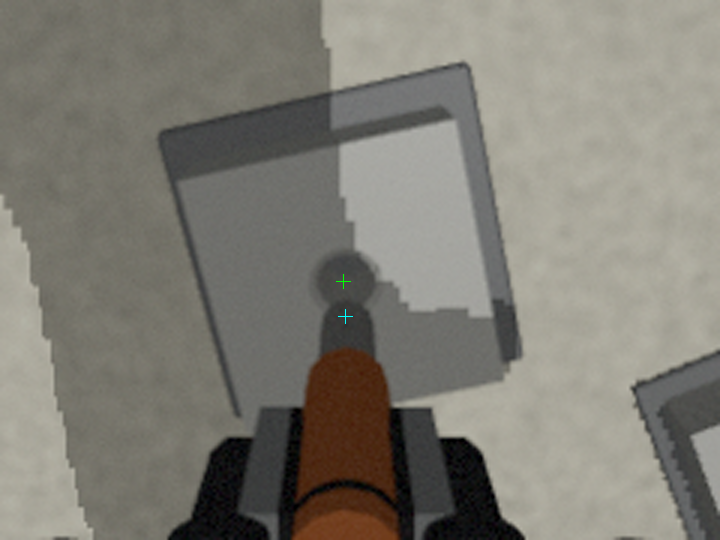

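The hole is at (315,193.5), matching the mark, and the foot is at about (315.5,205). Lowering now with a −1.9 mm x correction.

Emit:
carry_out(steps=[[[0,0,0],[0.19,0,0],255],[[0,0,0],[0.19,0,0.8],255],[[0,0,0],[0.19,0,1.6],255],[[0,0,0],[0.19,0,2.1],255],[[0,0,0],[0.19,0,2.5],255],[[0,0,0],[0.19,0,3.0],255],[[0,0,0],[0.19,0,3.4],255],[[0,0,0],[0.19,0,3.4],255]])

```text
clock: 24.15
tcp_pos: [0.5586, 0.1667, 0.0736]
orientation: [-0.0, -0.0, 1.0, -0.0]
wrist_force: [0.5, 0.2, -1.7]
finger_gap: 0.014
grip_force: 79.0
```

Emit:
carry_out(steps=[[[0,0,0],[-0.05,0,0.4],255],[[0,0,0],[-0.1,0,0.8],255],[[0,0,0],[-0.1,0,1.2],255],[[0,0,0],[-0.1,0,1.5],255],[[0,0,0],[-0.1,0,1.7],255],[[0,0,0],[-0.1,0,1.9],255],[[0,0,0],[-0.1,0,1.9],255],[[0,0,0],[-0.1,0,1.9],255]])

```text
clock: 25.15
tcp_pos: [0.56, 0.1668, 0.0551]
orientation: [0.0, -0.0, 1.0, 0.0]
wrist_force: [-0.6, -0.7, -0.6]
finger_gap: 0.0142
grip_force: 79.0
```

Emit:
carry_out(steps=[[[0,0,0],[0,0,0],200],[[0,0,0],[0,0,0],150],[[0,0,0],[0,0,0],80],[[0,0,0],[0,0,0],0],[[0,0,0],[0,0,0],0],[[0,0,0],[0,0,0],0],[[0,0,0],[0,0,0],0],[[0,0,0],[0,0,0],0]])

```text
clock: 26.15
tcp_pos: [0.5599, 0.1668, 0.055]
orientation: [0.0, -0.0, 1.0, 0.0]
wrist_force: [1.1, 0.4, 0.3]
finger_gap: 0.0851
grip_force: 0.0
```

Emit:
carry_out(steps=[[[0,0,0],[0,0,-2],0],[[0,0,0],[0,0,-5],0],[[0,0,0],[0,0,-9],0],[[0,0,0],[0,0,-13],0],[[0,0,0],[-2,0,-14.5],0],[[0,0,0],[-6,0,-14.5],0],[[0,0,0],[-6,0,-14.5],0],[[0,0,0],[-6,0,-14.5],0]])

```text
clock: 27.15
tcp_pos: [0.6192, 0.1667, 0.1993]
orientation: [-0.001, -0.0, 1.0, -0.0]
wrist_force: [-0.1, 0.4, 0.1]
finger_gap: 0.0854
grip_force: 0.0
```

Run:
```python
from h import *
c,p,d=settle(4,'w15'); s=env.get_state(); print(s['tcp_pos'],s['clock'],s['finger_gap'])
W=cloud(c,d); m=orange(p)&(abs(W[...,0]-.559)<.03)&(abs(W[...,1]-.167)<.03)
t=m&(W[...,2]>np.percentile(W[m][:,2],90)-.003); v,u=np.nonzero(t); z=np.median(W[t][:,2]); print('top z',z,'n',t.sum(),cast(c,[[u.mean(),v.mean()]],.108))
print('pin',pin(c,p,d))
```

```text
[0.61923954 0.16691366 0.20028031] 27.4 0.08545631127168421
top z 0.10893174126146288 n 181 [[0.56150174 0.16448537 0.108     ]]
pin (np.float64(nan), np.int64(0), np.float64(nan))
  return _methods._mean(a, axis=axis, dtype=dtype,
  ret = ret.dtype.type(ret / rcount)
  ret = _var(a, axis=axis, dtype=dtype, out=out, ddof=ddof,
  arrmean = um.true_divide(arrmean, div, out=arrmean,
  ret = ret.dtype.type(ret / rcount)
```

The bar is fully down: its top is at 109 mm, as at the start. One quick look back at the tell-tale before handing in.

Emit:
carry_out(steps=[[[0,0,0],[0,-5,0],0],[[0,0,0],[0,-10,0],0],[[0,0,0],[0,-15,0],0],[[0,0,0],[0,-20,0],0],[[0,0,0],[0,-25,0],0],[[0,0,0],[0,-29,0],0],[[0,0,0],[0,-29,0],0],[[0,0,0],[0,-29,0],0]])

```text
clock: 28.4
tcp_pos: [0.6197, -0.1228, 0.2001]
orientation: [0.0, -0.0, 1.0, 0.0]
wrist_force: [0.2, 0.2, 0.1]
finger_gap: 0.0853
grip_force: 0.0
```

Run:
```python
from h import *
c,p,d=settle(5,'w16'); print(pin(c,p,d))
z=np.load('w3.npz'); k={x:z[x] for x in z.files}; print('loose ref',pin(k,k['p'],k['d']))
```

```text
(np.float64(3.6545519906645287), np.int64(106), np.float64(0.734658062990459))
loose ref (np.float64(0.6294697913792335), np.int64(106), np.float64(0.8057753713365096))
```

Tell-tale is about 3.0 mm proud. Handing in.

```bash
python3 -c "
from workcell import env
print(env.hand_in())"
```

```text
the job is handed in; nothing more can be done
None
```

The job is handed in, with no verdict returned: the nut was turned clockwise until the tell-tale measured about 3.0 mm proud, and the bar is back in its stand, fully down, leaning about 0.03 rad by the last camera reading (limit 0.15), and released.

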